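# Fetch a gear shaft from under a self-closing lid

### The job

From the blue parts box with the spring-closing clear lid, take out the shaft with the brass gear: swing the lid up, keep it open with the hand or wrist while gripping the shaft, and lift it clear. Set the shaft down, without dropping it, standing upright in the red tray, and let the lid close by itself. Leave the dark-gear shaft standing in the box, and do not push about the other things on the bench.

Things in the scene. Friction and masses are not known exactly. Their poses are not given: they have to be found in the camera images.
- box: Blue steel parts box, fixed to the bench, open at the top under its lid: 180 (x) by 310 (y) by 115 mm high outside, walls and floor 5 mm. Origin at the centre of its underside on the bench; its own -x side is the opening side, which faces roughly to the robot's left (to the tray), its own +x side carries the hinge, y runs along the hinge, z up.
- hinge (a point): Middle of the lid's hinge line, which runs along the box's y above its +x wall: at 90, 0, 118 mm in the box frame.
- lid (a joint): Opening angle of the lid, rad: 0 shut and level, 1.6 the fully open stop (upright). Clear flat panel, 180 mm from hinge to the box's -x wall, then an orange lip; 310 mm along y, 6 mm thick, underside 115 mm above the bench when shut. A damped spring and its weight (0.2 kg) close it from any angle in about a second; raising its free side takes about 2 N. It can lean and slide on the hand and wrist.
- lip (a point): Middle of the outer edge of the orange lip; moves with the lid. The lip is 50 mm wide and bent up 45 degrees from the panel, so that this edge stands 35 mm out past the box's -x wall and 35 mm above the panel when shut: fingers can go under it, and when open it slides over the hand without catching.
- brass_shaft_mid (a point): The shaft to fetch, at half its 95 mm height, z along the shaft. Stands on its brass gear (64 mm across, 22 mm thick); above that a steel shaft 30 mm across up to the top (grip it 30 to 95 mm above its underside), with a brass-coloured tip. 0.4 to 0.7 kg. Starts on the box floor, 5 mm above the bench, about 105 mm from the hinge line, in the near or far half of the box.
- dark_shaft_mid (a point): The shaft to leave alone: same shape and sizes with a dark steel gear and tip, about 120 mm beside the other, also standing in the box. This point is half-way up its 95 mm height.
- tray: Red shallow open tray, fixed to the bench: 180 (x) by 200 (y) by 30 mm high, walls and floor 4 mm. Origin at the centre of its underside on the bench, z up.
- hammer: Bystander: hammer about 280 mm long lying on the bench.
- wrench: Bystander: wrench about 180 mm long lying on the bench.
- synchro: Bystander: brass ring 72 mm across, 16 mm high, lying on the bench. Origin at the centre of its underside.
- can: Bystander: green can 80 mm across, 130 mm high, standing beyond the work. Origin at the centre of its underside.

How it is judged (in metres and radians):
On the way, in this order (a step that is already met when the one before it is completed fails the run):
1. the lid has been swung up (past 0.5 rad) (value of joint lid above 0.5 rad), for 0.1 s.
2. the brass-gear shaft is gripped in the box while the lid is kept open (value of joint lid above 0.4 rad and contact force between the fingers and brass_shaft above 1 N), for 0.1 s.
3. the brass-gear shaft is lifted out above the box walls (z of brass_shaft_mid in the frame of box above 0.14 m), for 0.1 s.
At the end, for the whole second after the job is handed in: The brass-gear shaft stands upright (within 0.1 rad), gear down, at rest on the floor of the red tray (centre within 60 mm in x, 70 mm in y of the tray centre); the lid is shut (under 0.05 rad); the dark-gear shaft stands in the box within 30 mm of its start (x of brass_shaft_mid in the frame of tray between -0.06 and 0.06 m and y of brass_shaft_mid in the frame of tray between -0.07 and 0.07 m and z of brass_shaft_mid in the frame of tray between 0.045 and 0.056 m and angle between each of brass_shaft_mid, dark_shaft_mid's own z axis and vertical below 0.1 rad and linear speed of brass_shaft below 0.03 m/s and value of joint lid below 0.05 rad and distance of dark_shaft_mid from where it was at the start of the episode below 0.03 m); the robot touches nothing.
It fails at once if the brass-gear shaft is let go more than 35 mm above the tray floor (horizontal distance between brass_shaft_mid and tray below 0.12 m and z of brass_shaft_mid in the frame of tray above 0.0865 m and contact force between the fingers and brass_shaft below 0.05 N).
It fails at once if the dark-gear shaft is knocked over (angle between dark_shaft_mid's own z axis and vertical above 0.7 rad).
It fails at once if a bystander (hammer, wrench, ring or can) is moved more than 40 mm (distance of any of hammer, wrench, synchro, can from where it was at the start of the episode above 0.04 m).
It also fails if it takes over 61 s, if anything falls off the work surface, if the arm or the gripper's body presses on something with over 40 N, if the wrist force passes 120 N, or if a joint passes its speed limit or range.

### The arm

A 6-joint arm with a two-finger parallel gripper is mounted at the origin on the work surface. World frame = base frame: x ahead of the robot, y to its left, z up, the work surface at z = 0. Lengths are in mm, angles in rad, forces in N, time in s.
With the tool pointing down it reaches from about 275 to 750 mm from the base axis. Payload 10.2 kg.
Tool frame: the origin (TCP) lies on the front face of the gripper's body, between the roots of the fingers; the fingertips stand 73 mm ahead of it and the grasp point (between the pads) lies ctrl.grip_depth ahead of it (ctrl.grip_depth is the distance from the TCP to the grasp point, in mm); z points along the fingers, y is the direction in which the jaws open and shut (so a half turn about z gives the same grasp; the last joint's range is limited). The gripper opens to 85 mm and grips with 20 to 120 N. Pads are 22 mm wide; open, the fingers measure 114 mm over their backs; the gripper's body (76 mm by 85 mm) begins 54 mm behind the grasp point. The pads swing forward as they close: fully open they stand 13 mm farther back than shut.
Start: joints at [1.049, 0.313, 1.498, -0, 1.331, -0.223], TCP at [154.559, 501.74, 303.894] pointing down, gripper open.
Joint ranges: [-2.94, 2.94], [-0.97, 2.17], [0.19, 2.56], [-1.23, 4.37], [0.02, 3.11], [-2.88, 2.88]. Speed limits (rad/s): [2.39, 2.39, 3.01, 3.14, 3.14, 3.14].

### API

Orientations are given as a unit quaternion [w, x, y, z].
In Python, from rig import readout, capture, ctrl, nets gives the robot as it stands. The module is installed in compiled form; this text tells all that it offers.
- The arm moves only by the tool apply_moves, never from a script. Its argument "targets" is a list of rows, each a list of 4 numbers: the shift along the tool's x, y, z in cm, then the turn about the tool's z in degrees. A call has 1 to 8 rows; each row shifts and turns the commanded pose from where the row before left it, along the tool's axes as they then stand; what a row does not reach is not made up. A row lasts 1/10 s, in which the tool goes at most 50 mm and 8.59 degrees, less where a joint would pass 70% of its speed; a pose out of reach is approached as far as the arm can. A call with a gripper value outside its range is refused whole. "grip" is the finger opening in cm, from 0 to 8.54, set as the call begins (left out, the last holds). The fingers move at their own pace and stop on an object; "force" is the grip in N (left out, the last holds). Time passes only in rows, so rows that do not move let the fingers close. It gives the time, the measured TCP pose, the force and the opening at its end, in the units of the state.
- readout.sense(): the state, without advancing time (a new reading comes with each control period).
- capture(name): name is "scene" or "top"; returns a dict with "img" (480x640x3 uint8, red, green, blue), "fov_y" (degrees; the focal length in pixels is half the picture's height over the tangent of half this angle, whatever the lens; pixels are square), "cx", "cy" (the principal point, pixels), "eye" and "rotation" of the camera in the world. Camera axes: x right, y down, z forward; pixel columns grow to the right and rows downward; lengths in mm; the calibration is good to about 2 mm. A picture is of the moment at which its call begins. There is no depth.
- ctrl.finish_job(): hands the job in, once; it reports no verdict.
Trained networks look in the newest picture that a camera, given by its name, has taken for a name from the list of things; names that differ only in an ending like _2 or _b are one class to them, and where a whole thing is asked for, a point or a joint stands for the part that bears it (a point fixed in the world has none). Each returns a list of dicts, best first, with "score" (0 to 1); they miss things now and then, are a little off and sometimes report something else, mostly with a low value. They report only what shows in the picture. A call takes as long as a camera call.
- nets.boxes_of(camera, target): "location" ([column, row] as shares, 0 to 1, of the picture: columns of its width, rows of its height, amid what is visible of it).
The state is a dict: "time_s": time; "joints": joint angles; "dq": joint speeds; "tau": joint torques, N m; "eef_pos": TCP position; "ee_rot": TCP orientation; "force": force on the tool from outside, world axes, zero at the start; "wrist_torque": the same for the moment, N m; "grip_width": opening from 0.0 (shut) to 1.0 (fully open).
Only numpy, scipy, OpenCV 4.12 (cv2) and the standard library are available. Lean on these libraries where they do the work, as an engineer would, in place of code of your own. Each camera call takes 0.05 s, during which the arm holds its last target.

## Working session

There is one attempt and no reset: what is moved stays moved. The work goes in short steps, Python scripts to look and compute and a tool call to move; the robot and the scene stay as the last step left them, time stands still between calls to the robot, and variables do not carry over. Pictures are saved under pics/ and viewed, and the job is handed in when it is done.

Besides the shell and the picture viewer there is one more tool, called as a command line: name --pt "numbers of a row" for each row, then --argument value for the rest. apply_moves: Moves the arm, as the interface text tells. Its arguments: {"type":"object","properties":{"targets":{"type":"array"},"grip":{"type":"number"},"force":{"type":"number"}},"required":["targets"]}

```bash
mkdir -p pics; cat > h.py <<'E'
import numpy as np,cv2
from rig import readout,capture,ctrl,nets
def pix2ray(c,u,v):
    f=240/np.tan(np.radians(c['fov_y']/2))
    d=np.array([(u-c['cx'])/f,(v-c['cy'])/f,1.]); R=np.array(c['rotation'])
    if R.shape!=(3,3):
        from scipy.spatial.transform import Rotation as Ro
        R=Ro.from_quat(np.r_[R[1:],R[0]]).as_matrix()
    return np.array(c['eye'],float),R@d
def atz(c,u,v,z):
    e,d=pix2ray(c,u,v); return e+d*(z-e[2])/d[2]
def proj(c,p):
    f=240/np.tan(np.radians(c['fov_y']/2)); R=np.array(c['rotation'])
    if R.shape!=(3,3):
        from scipy.spatial.transform import Rotation as Ro
        R=Ro.from_quat(np.r_[R[1:],R[0]]).as_matrix()
    q=R.T@(np.array(p,float)-np.array(c['eye'])); return q[:2]/q[2]*f+np.array([c['cx'],c['cy']])
E
python3 - <<'E'
from h import *
print(readout.sense(),ctrl.grip_depth)
for n in("top","scene"):
    c=capture(n); cv2.imwrite(f'pics/{n}0.png',c['img'][:,:,::-1]); print({k:v for k,v in c.items() if k!='img'})
    for t in("box","lip","brass_shaft_mid","dark_shaft_mid","tray","hammer","wrench","synchro","can"):
        print(n,t,[(round(r['location'][0]*640,1),round(r['location'][1]*480,1),round(r['score'],2)) for r in nets.boxes_of(n,t)[:3]])
E
```

```text
{'time_s': 0.0, 'joints': array([ 1.04862871e+00,  3.13425664e-01,  1.49844852e+00, -2.60518182e-05,
        1.33097267e+00, -2.23376633e-01]), 'dq': array([-0.00047258,  0.00179186,  0.00104227, -0.00108029, -0.00132955,
        0.00096839]), 'tau': array([ 7.09784690e-04, -4.12262928e+01, -2.59747428e+01, -8.44736428e-05,
        4.07206520e-03,  2.18090906e-05]), 'eef_pos': array([154.46040909, 501.5886844 , 303.34315821]), 'ee_rot': array([-2.16607345e-04,  1.48837288e-01,  9.88861501e-01, -5.88640981e-04]), 'force': array([-0.59206701, -0.94233112,  0.09515195]), 'wrist_torque': array([-0.04743174,  0.03011576, -0.02304736]), 'grip_width': 0.9968660259929925} 53.900000000000006
{'fov_y': 55.72469889919448, 'cx': 321.3079980612432, 'cy': 239.58328469484613, 'eye': array([ 509.23157824,  -14.2793009 , 1162.10395715]), 'rotation': array([ 0.0296087 , -0.6994929 ,  0.7127893 , -0.04200499])}
top box [(339.3, 260.8, 0.62)]
top lip [(334.2, 256.9, 0.97)]
top brass_shaft_mid []
top dark_shaft_mid []
top tray [(208.1, 307.1, 0.72)]
top hammer [(502.1, 244.9, 0.9)]
top wrench [(116.6, 252.7, 0.91), (180.4, 214.3, 0.44)]
top synchro []
top can [(226.2, 182.8, 0.83), (173.0, 223.6, 0.22)]
{'fov_y': 52.469974020812074, 'cx': 325.42139504793056, 'cy': 237.27144921399497, 'eye': array([1585.83739989,  173.28599679,  811.62370075]), 'rotation': array([-0.28945932,  0.57344186,  0.67869265, -0.3560253 ])}
scene box [(302.7, 240.7, 0.96)]
scene lip [(304.8, 227.3, 0.96)]
scene brass_shaft_mid [(149.1, 264.0, 0.16)]
scene dark_shaft_mid []
scene tray [(425.9, 247.1, 0.81), (302.6, 241.2, 0.31)]
scene hammer [(151.4, 265.5, 0.78)]
scene wrench [(517.2, 288.6, 0.79)]
scene synchro [(468.4, 310.2, 0.75)]
scene can [(406.8, 303.3, 0.8)]
```

View pics/top0.png

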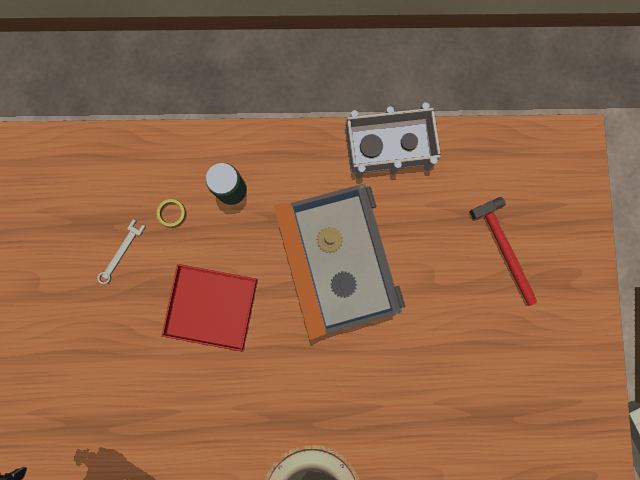

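View pics/scene0.png

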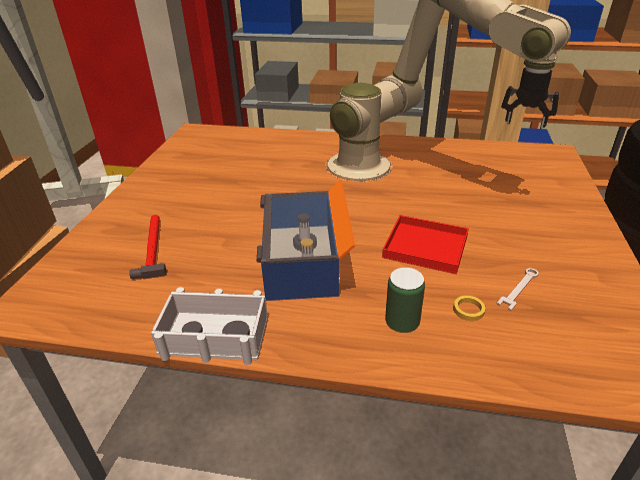

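```bash
python3 - <<'E'
import cv2
a=cv2.imread('pics/top0.png'); cv2.imwrite('pics/t0c.png',cv2.resize(a[175:350,260:415],None,fx=3.4,fy=3.4,interpolation=cv2.INTER_CUBIC))
a=cv2.imread('pics/scene0.png'); cv2.imwrite('pics/s0c.png',cv2.resize(a[170:310,240:480],None,fx=3.3,fy=3.3,interpolation=cv2.INTER_CUBIC))
E
```

```text
(no output)
```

View pics/t0c.png

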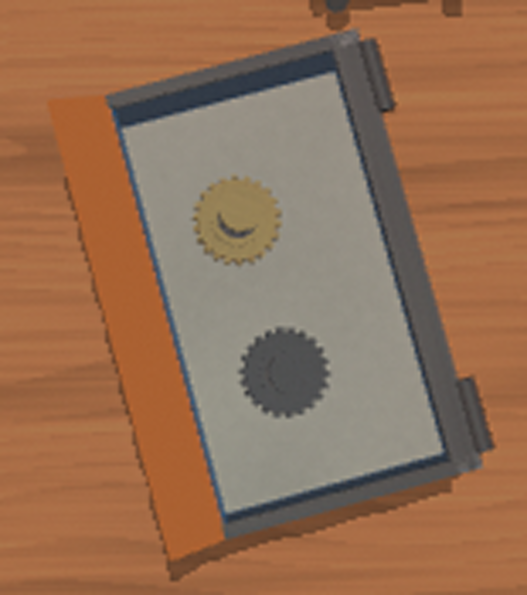

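View pics/s0c.png

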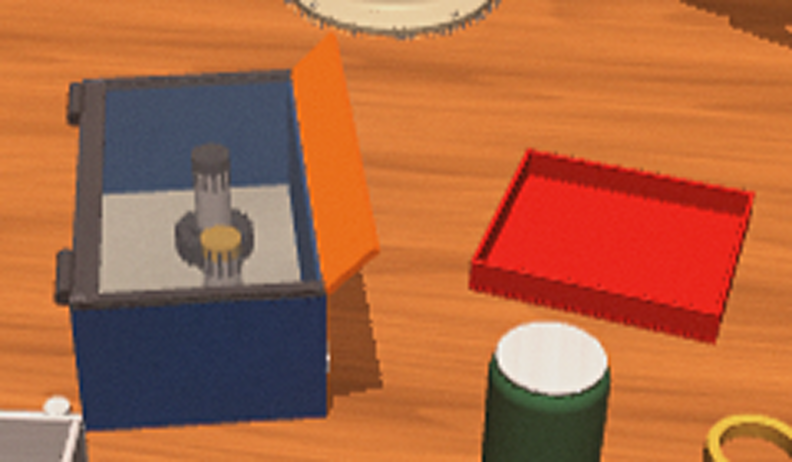

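```bash
python3 - <<'E'
from h import *
c=capture("top");s=capture("scene")
P=lambda u,v,z:np.round(atz(c,u,v,z),1)
A=P(274.7,204.4,154);B=P(310,340.3,154);print('lip',A,B,np.linalg.norm(A-B))
C=P(291.2,203.5,118);D=P(326.2,333.2,118);print('front',C,D,np.linalg.norm(C-D))
E=P(361.5,184.7,118);F=P(400.6,311.8,118);print('hinge',E,F,np.linalg.norm(E-F),np.linalg.norm(E-C))
for q in(A-B,C-D,E-F): print(np.degrees(np.arctan2(q[1],q[0])))
print('brass',P(329.7,240,27),'dark',P(343.8,284.4,27))
for u,v in((179.5,265.5),(257,279),(243,350),(163,335)): print('tray',P(u,v,30))
sp=lambda x,y,z:np.round(atz(s,240+x/3.3,170+y/3.3,z),1)
print('brass tip scene',sp(221,239,100),'dark',sp(210,155,100))
for x,y in((530,150),(755,192),(715,330),(470,268)):print('tray s',sp(x,y,30))
print('lip s',sp(335,33,154),sp(379,250,154))
print('can',P(222,177,130),'synchro',P(171,213,16))
E
```

```text
lip [692.9  70.1 154. ] [391.1  -4.  154. ] 310.76365617620087
front [700.9  34.8 118. ] [401.9 -40.5 118. ] 308.3360017902548
hinge [ 742.8 -130.4  118. ] [ 446.4 -211.3  118. ] 307.2422008774185 170.43077773688645
13.794773572056878
14.135394407202932
15.266567718251562
brass [623.  -56.4  27. ] dark [511.3 -89.2  27. ]
tray [565.9 317.6  30. ]
tray [528.8 126.1  30. ]
tray [356.9 161.1  30. ]
tray [397.1 355.6  30. ]
brass tip scene [629.8 -54.2 100. ] dark [517.2 -87.  100. ]
tray s [360.8 168.6  30. ]
tray s [398.3 361.6  30. ]
tray s [593.4 320.3  30. ]
tray s [543.8 129.9  30. ]
lip s [396.8  -2.4 154. ] [698.2  73.4 154. ]
can [763.4 193.  130. ] synchro [700.3 344.7  16. ]
```

apply_moves --pt "0 0 0 8.25" --pt "0 0 0 8.25" --pt "0 0 0 8.25" --pt "0 0 0 8.25" --pt "0 0 0 8.25" --pt "0 0 0 8.25" --grip 8.5

```text
time_s: 1.7
eef_pos: [154.6, 501.7, 303.9]
ee_rot: [-0.0, 0.552, 0.834, -0.0]
force: [0.2, -0.1, 0.6]
grip_width: 0.994
```

apply_moves --pt "0 0 0 8.25" --pt "0 0 0 8.25" --pt "0 0 0 8.25" --pt "0 0 0 8.25" --pt "0 0 0 8.25" --pt "0 0 0 8.25"

```text
time_s: 2.3
eef_pos: [154.6, 501.7, 303.9]
ee_rot: [0.0, 0.85, 0.527, 0.0]
force: [0.1, -0.3, -0.1]
grip_width: 0.998
```

apply_moves --pt "0 0 0 8.25" --pt "0 0 0 8.25" --pt "0 0 0 8.25" --pt "0 0 0 8.25" --pt "0 0 0 8.25" --pt "0 0 0 8.25"

```text
time_s: 2.9
eef_pos: [154.6, 501.7, 303.9]
ee_rot: [-0.0, 0.993, 0.122, -0.0]
force: [-0.4, -0.2, -0.9]
grip_width: 0.995
```

```bash
cat >> h.py <<'E'
from scipy.spatial.transform import Rotation as Ro
O=np.array([573.,-87.,0]);a=np.radians(14.3)
Rb=np.array([[np.sin(a),np.cos(a),0],[-np.cos(a),np.sin(a),0],[0,0,1]])
def st():
    s=readout.sense();q=s['ee_rot'];R=Ro.from_quat(np.r_[q[1:],q[0]]).as_matrix()
    print('t',round(s['time_s'],2),'tcp',np.round(s['eef_pos'],1),'box',np.round(Rb.T@(s['eef_pos']-O),1),'F',np.round(s['force'],1),'g',round(s['grip_width'],3),'yang',round(np.degrees(np.arctan2(R[1,1],R[0,1])),2),'j',np.round(s['joints'],2))
    return s,R
def to(pt,box=True):
    s,R=st(); p=np.array(pt,float)
    if box:p=O+Rb@p
    print('tool delta cm',np.round(R.T@(p-s['eef_pos'])/10,2))
E
python3 -c "
from h import *
to([-190,59,300])"
```

```text
t 2.9 tcp [154.6 501.7 303.9] box [-673.9 -260.1  303.9] F [-0.4 -0.2 -0.9] g 0.995 yang -75.96 j [1.05 0.31 1.5  0.   1.33 2.37]
tool delta cm [32.12 48.24  0.39]
```

apply_moves --pt "2.7 4 0 0" --pt "2.7 4 0 0" --pt "2.7 4 0 0" --pt "2.7 4 0 0" --pt "2.7 4 0 0" --pt "2.7 4 0 0"

```text
time_s: 3.5
eef_pos: [372.3, 307.9, 304.1]
ee_rot: [-0.0, 0.992, 0.125, 0.0]
force: [0.9, 1.3, 0.3]
grip_width: 0.995
```

apply_moves --pt "2.7 4 0 0" --pt "2.7 4 0 0" --pt "2.7 4 0 0" --pt "2.7 4 0 0" --pt "2.6 3 0 0" --pt "0 0 0 0"

```text
time_s: 4.1
eef_pos: [550.8, 155.6, 303.0]
ee_rot: [0.0, 0.992, 0.123, -0.0]
force: [0.2, -0.0, 1.0]
grip_width: 0.996
```

```bash
python3 -c "
from h import *
to([-190,59,175])
for n in('top','scene'):
  c=capture(n);cv2.imwrite(f'pics/{n}1.png',c['img'][:,:,::-1])
a=cv2.imread('pics/scene1.png');cv2.imwrite('pics/s1c.png',cv2.resize(a[40:310,220:500],None,fx=2.2,fy=2.2))
"
```

```text
t 4.1 tcp [550.8 155.6 303. ] box [-240.5   38.4  303. ] F [ 0.2 -0.   1. ] g 0.996 yang -75.87 j [ 0.07  0.42  1.35 -0.    1.37  1.4 ]
tool delta cm [ 2.08  5.04 12.8 ]
```

View pics/s1c.png

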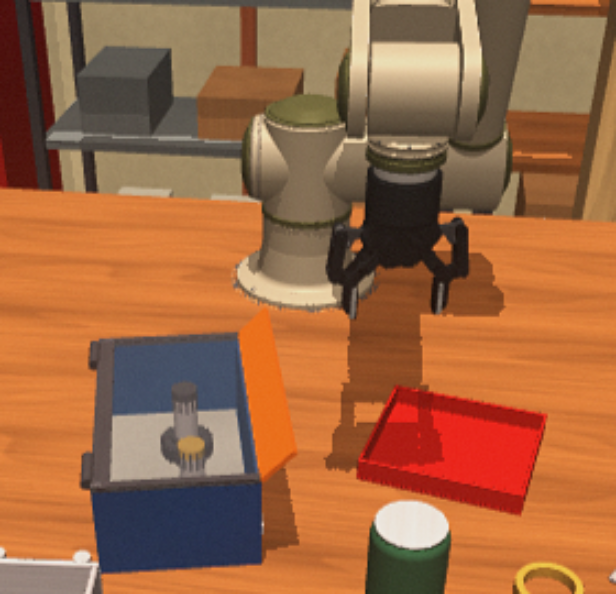

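View pics/top1.png

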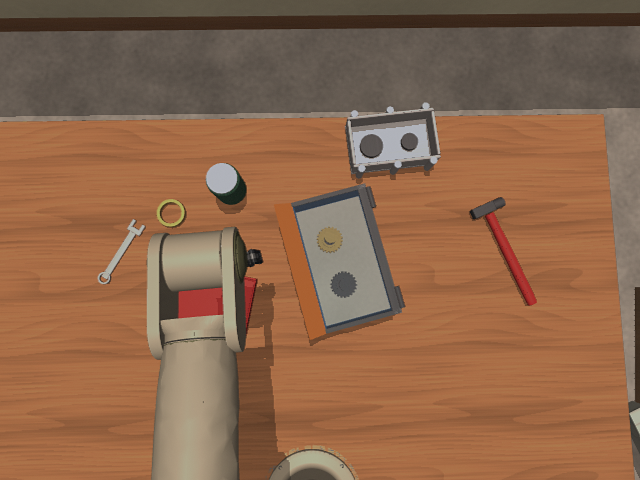

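```bash
python3 -c "
from h import *
c=capture('scene');s,R=st();p=s['eef_pos']
im=cv2.resize(c['img'][60:200,340:460,::-1],None,fx=5,fy=5,interpolation=cv2.INTER_CUBIC).copy()
for h in range(-80,161,20):
  for x in (-75,-60,-40,0,40,60,75):
    q=(proj(c,p+np.array([0,0,h])+R[:,1]*x)-[340,60])*5
    cv2.circle(im,tuple(int(v) for v in q),2,(0,255,0) if h else (0,0,255),-1)
cv2.imwrite('pics/k.png',im)
"
```

```text
t 4.25 tcp [547.7 159.  303.7] box [-244.6   36.3  303.7] F [-0.  -0.2  0.6] g 0.994 yang -75.62 j [0.08 0.41 1.36 0.   1.37 1.4 ]
```

View pics/k.png

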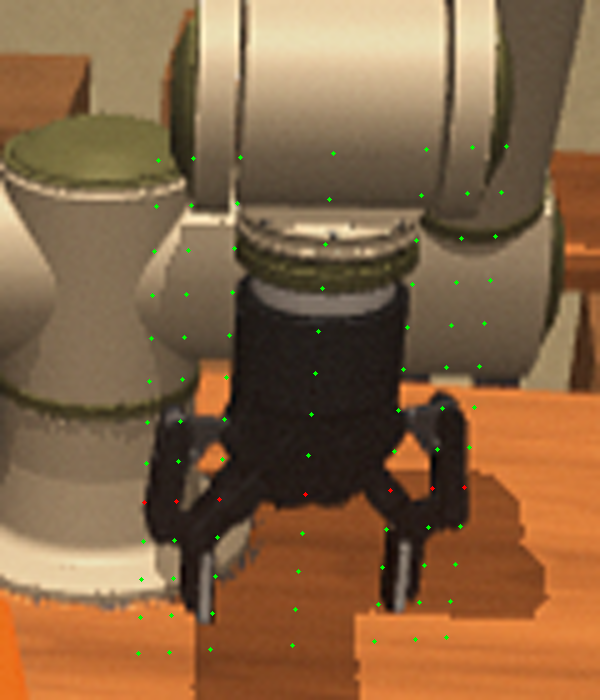

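apply_moves --pt "3.5 3 2 0" --pt "0 0 4 0" --pt "0 0 4 0" --pt "0 0 4 0" --pt "0 0 3 0" --pt "0 0 0 0" --pt "0 0 0 0"

```text
time_s: 4.95
eef_pos: [589.2, 139.2, 135.3]
ee_rot: [0.0, 0.992, 0.126, 0.001]
force: [-0.8, 0.5, 0.9]
grip_width: 0.997
```

```bash
python3 -c "
from h import *
to([-212,72,85])
for n in('top','scene'):
  c=capture(n);cv2.imwrite(f'pics/{n}2.png',c['img'][:,:,::-1])
a=cv2.imread('pics/scene2.png');cv2.imwrite('pics/s2c.png',cv2.resize(a[100:340,220:520],None,fx=2.4,fy=2.4))
"
```

```text
t 4.95 tcp [589.2 139.2 135.3] box [-215.2   71.6  135.3] F [-0.8  0.5  0.9] g 0.997 yang -75.56 j [0.04 0.66 1.43 0.   1.05 1.36]
tool delta cm [0.03 0.32 5.03]
```

View pics/s2c.png

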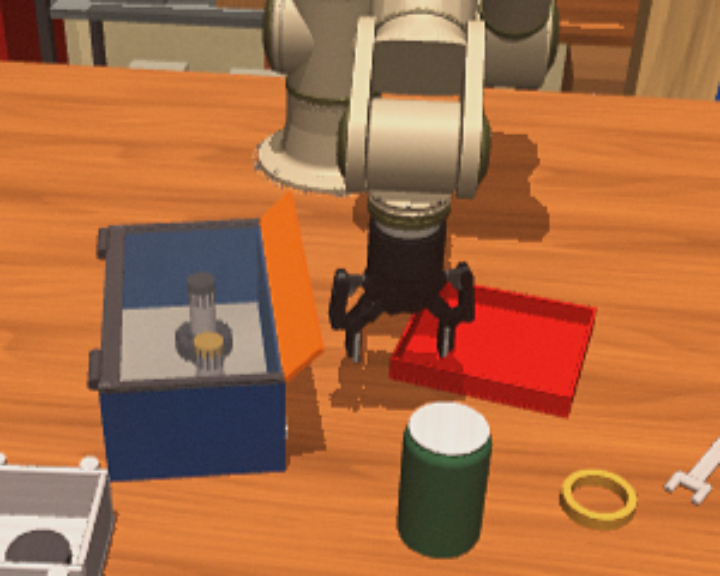

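apply_moves --pt "0 0 3 0" --pt "0 0.3 2 0" --pt "0 0 0 0" --pt "0 2 0 0" --pt "0 1.7 0 0" --pt "0 0 0 0" --pt "0 0 0 0"

```text
time_s: 5.75
eef_pos: [599.5, 99.6, 85.0]
ee_rot: [-0.0, 0.992, 0.125, 0.001]
force: [0.8, 0.2, -0.1]
grip_width: 0.997
```

```bash
python3 -c "
from h import *
to([-178,72,85])
for n in('top','scene'):
  c=capture(n);cv2.imwrite(f'pics/{n}3.png',c['img'][:,:,::-1])
a=cv2.imread('pics/scene3.png');cv2.imwrite('pics/s3c.png',cv2.resize(a[140:340,240:480],None,fx=2.9,fy=2.9))
"
```

```text
t 5.75 tcp [599.5  99.6  85. ] box [-174.2   71.8   85. ] F [ 0.8  0.2 -0.1] g 0.997 yang -75.67 j [-0.03  0.73  1.45  0.    0.96  1.29]
tool delta cm [ 0.02 -0.38  0.  ]
```

View pics/s3c.png

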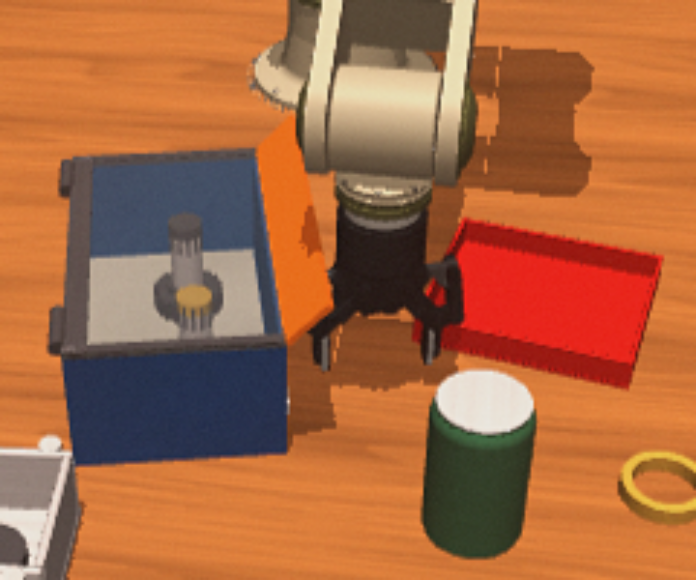

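apply_moves --pt "0 0 -2 0" --pt "0 0 -2 0" --pt "0 0.3 -2 0" --pt "0 0.5 -2 0" --pt "0 1 -1.6 0" --pt "0 1 -1.6 0" --pt "0 0 0 0"

```text
time_s: 6.55
eef_pos: [606.7, 72.8, 198.1]
ee_rot: [0.0, 0.992, 0.125, 0.002]
force: [0.9, 4.5, 1.2]
grip_width: 0.995
```

```bash
python3 -c "
from h import *
st()
for n in('top','scene'):
  c=capture(n);cv2.imwrite(f'pics/{n}4.png',c['img'][:,:,::-1])
a=cv2.imread('pics/scene4.png');cv2.imwrite('pics/s4c.png',cv2.resize(a[110:340,240:480],None,fx=2.5,fy=2.5))
"
```

```text
t 6.55 tcp [606.7  72.8 198.1] box [-146.6   72.2  198.1] F [0.9 4.5 1.2] g 0.995 yang -75.62 j [-0.07  0.59  1.36  0.    1.18  1.25]
```

View pics/s4c.png

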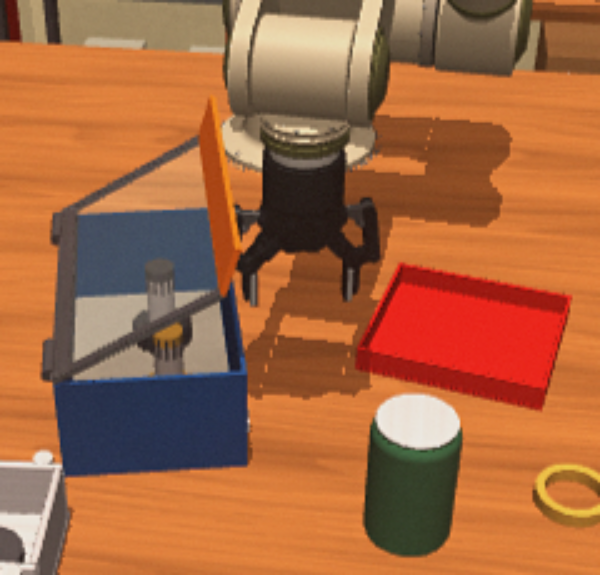

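apply_moves --pt "0 1.4 -1.5 0" --pt "0 1.4 -1.5 0" --pt "0 1.8 -0.8 0" --pt "0 2 -0.3 0" --pt "0 2 0 0" --pt "0 2 0 0" --pt "0 0 0 0"

```text
time_s: 7.35
eef_pos: [632.5, -31.7, 235.6]
ee_rot: [-0.0, 0.992, 0.124, -0.001]
force: [-1.1, 1.6, -2.1]
grip_width: 0.996
```

```bash
python3 -c "
from h import *
st()
for n in('top','scene'):
  c=capture(n);cv2.imwrite(f'pics/{n}5.png',c['img'][:,:,::-1])
a=cv2.imread('pics/scene5.png');cv2.imwrite('pics/s5c.png',cv2.resize(a[80:320,220:460],None,fx=2.5,fy=2.5))
"
```

```text
t 7.35 tcp [632.5 -31.7 235.6] box [-38.9  71.3 235.6] F [-1.1  1.6 -2.1] g 0.996 yang -75.73 j [-0.23  0.61  1.23 -0.    1.3   1.09]
```

View pics/s5c.png

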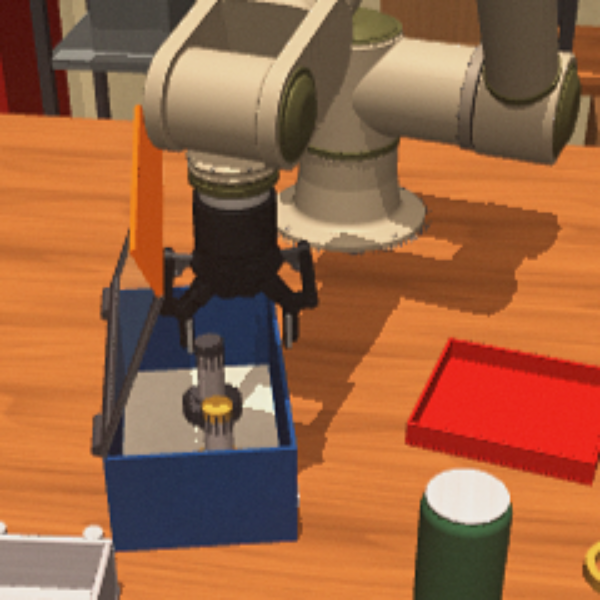

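apply_moves --pt "-0.6 1.5 0 0" --pt "-0.6 1.5 0 0" --pt "0 1.2 0 0" --pt "0 0 0 0"

```text
time_s: 7.85
eef_pos: [631.4, -75.1, 237.0]
ee_rot: [0.0, 0.992, 0.124, 0.0]
force: [-1.3, 3.8, -0.2]
grip_width: 0.993
```

```bash
python3 -c "
from h import *
st()
for n in('top','scene'):
  c=capture(n);cv2.imwrite(f'pics/{n}6.png',c['img'][:,:,::-1])
  for t in('brass_shaft_mid','dark_shaft_mid'): print(n,t,[(np.round(np.array(r['location'])*[640,480],1),round(r['score'],2)) for r in nets.boxes_of(n,t)])
a=cv2.imread('pics/scene6.png');cv2.imwrite('pics/s6c.png',cv2.resize(a[60:300,220:460],None,fx=2.5,fy=2.5))
"
```

```text
t 7.85 tcp [631.4 -75.1 237. ] box [  2.9  59.5 237. ] F [-1.3  3.8 -0.2] g 0.993 yang -75.72 j [-0.3   0.61  1.22 -0.    1.31  1.02]
top brass_shaft_mid [(array([329.2, 243.1]), 0.49), (array([223.4, 180.9]), 0.18)]
top dark_shaft_mid [(array([503. , 242.1]), 0.66)]
scene brass_shaft_mid [(array([308.9, 247.1]), 0.57)]
scene dark_shaft_mid [(array([303.1, 229.5]), 0.83)]
```

View pics/s6c.png

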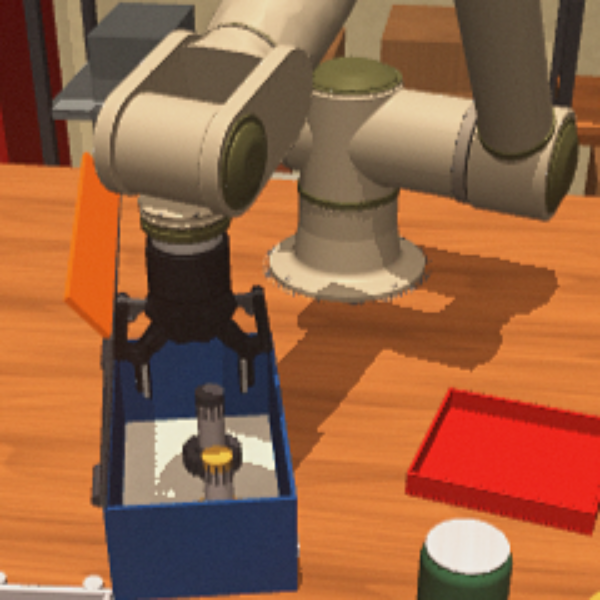

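View pics/top6.png

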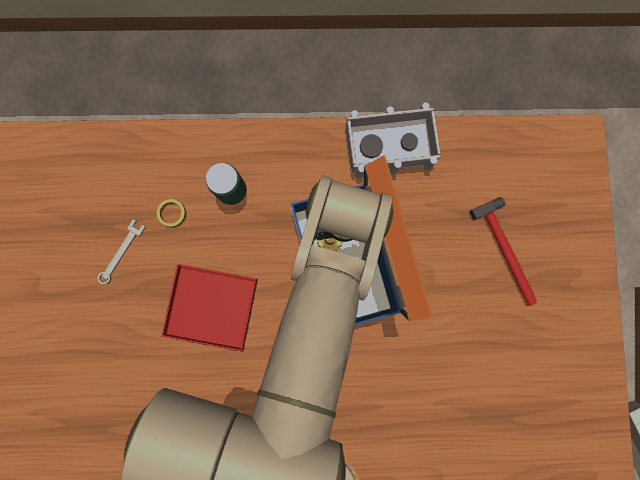

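apply_moves --pt "0 0.2 2 0" --pt "0 0 2 0" --pt "0 0 2 0" --pt "0 0 0.7 0" --pt "0 0 0 0"

```text
time_s: 8.65
eef_pos: [631.5, -75.2, 169.2]
ee_rot: [-0.001, 0.992, 0.125, -0.001]
force: [-0.4, 4.0, -2.4]
grip_width: 0.993
```

```bash
python3 -c "
from h import *
st()
for n in('top','scene'):
  c=capture(n);cv2.imwrite(f'pics/{n}7.png',c['img'][:,:,::-1])
a=cv2.imread('pics/scene7.png');cv2.imwrite('pics/s7c.png',cv2.resize(a[80:320,220:460],None,fx=2.5,fy=2.5))
"
```

```text
t 8.65 tcp [631.5 -75.2 169.2] box [  3.   59.6 169.2] F [-0.4  4.  -2.4] g 0.993 yang -75.6 j [-0.3   0.68  1.3   0.    1.17  1.02]
```

View pics/s7c.png

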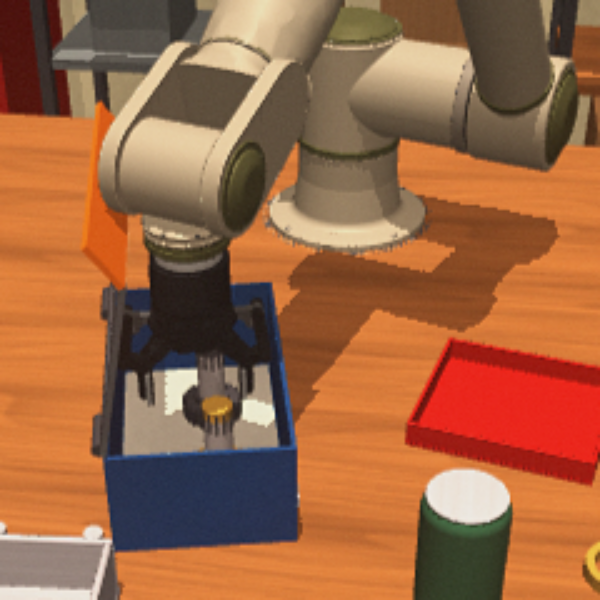

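View pics/top7.png

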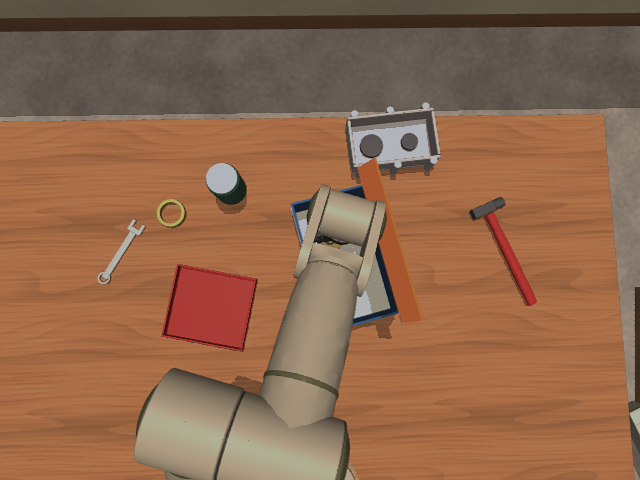

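apply_moves --pt "0 -1 0 0" --pt "0 -1.1 0 0" --pt "0 0 0 0" --pt "0 0 0 0" --grip 6.5

```text
time_s: 9.15
eef_pos: [626.8, -55.0, 171.0]
ee_rot: [0.001, 0.992, 0.126, 0.001]
force: [0.1, 0.1, 0.2]
grip_width: 0.759
```

```bash
python3 -c "
from h import *
st()
for n in('top','scene'):
  c=capture(n);cv2.imwrite(f'pics/{n}8.png',c['img'][:,:,::-1])
a=cv2.imread('pics/scene8.png');cv2.imwrite('pics/s8c.png',cv2.resize(a[100:300,240:400],None,fx=3.5,fy=3))
"
```

```text
t 9.15 tcp [626.8 -55.  171. ] box [-17.7  60.1 171. ] F [0.1 0.1 0.2] g 0.759 yang -75.56 j [-0.27  0.66  1.32 -0.    1.16  1.05]
```

View pics/s8c.png

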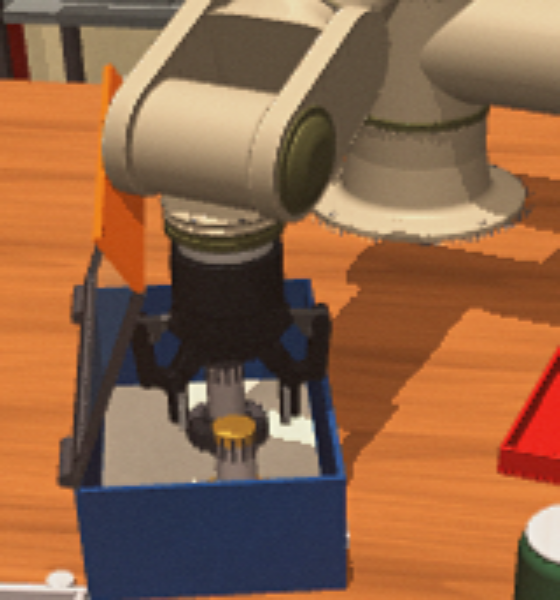

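apply_moves --pt "0 0 1.5 0" --pt "0 0 1.5 0" --pt "0 0 0.5 0" --pt "0 0 0 0"

```text
time_s: 9.65
eef_pos: [625.7, -55.3, 132.8]
ee_rot: [-0.001, 0.992, 0.125, -0.002]
force: [0.0, -0.6, 0.0]
grip_width: 0.763
```

```bash
python3 -c "
from h import *
st()
for n in('top','scene'):
  c=capture(n);cv2.imwrite(f'pics/{n}9.png',c['img'][:,:,::-1])
a=cv2.imread('pics/scene9.png');cv2.imwrite('pics/s9c.png',cv2.resize(a[100:300,240:400],None,fx=3.5,fy=3))
"
```

```text
t 9.65 tcp [625.7 -55.3 132.8] box [-17.7  58.9 132.8] F [ 0.  -0.6  0. ] g 0.763 yang -75.64 j [-0.27  0.71  1.35  0.    1.09  1.05]
```

View pics/s9c.png

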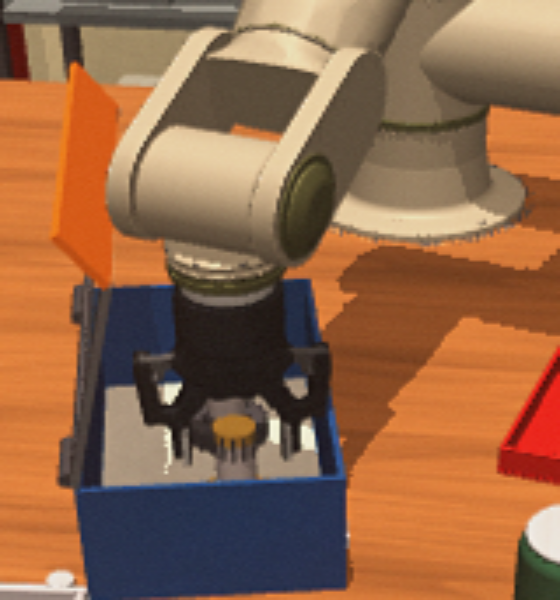

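```bash
python3 -c "
from h import *
c=capture('scene');s,R=st();p=s['eef_pos']
for h in(0,-33,-63):
  q=proj(c,p+[0,0,h]); print(h,q,(q-[240,100])*[3.5,3])
"
```

```text
t 9.8 tcp [626.5 -55.5 134.9] box [-17.3  59.7 134.9] F [-0.8  0.6 -0.1] g 0.76 yang -75.63 j [-0.27  0.7   1.35  0.    1.09  1.05]
0 [306.21984964 230.10906645] [231.76947373 390.32719936]
-33 [306.72598231 241.01263935] [233.54093807 423.03791804]
-63 [307.17247606 250.63141624] [235.10366622 451.89424871]
```

apply_moves --pt "0.2 0 0 0" --pt "0 0 0 0" --pt "0 0 0 0" --pt "0 0 0 0" --pt "0 0 0 0" --pt "0 0 0 0" --grip 2 --force 60

```text
time_s: 10.4
eef_pos: [628.8, -55.0, 135.5]
ee_rot: [0.0, 0.992, 0.125, 0.001]
force: [1.0, -1.9, 3.2]
grip_width: 0.34
```

```bash
python3 -c "
from h import *
st()
for n in('top','scene'):
  c=capture(n);cv2.imwrite(f'pics/{n}10.png',c['img'][:,:,::-1])
a=cv2.imread('pics/scene10.png');cv2.imwrite('pics/s10c.png',cv2.resize(a[100:300,240:400],None,fx=3.5,fy=3))
"
```

```text
t 10.4 tcp [628.8 -55.  135.5] box [-17.3  61.9 135.5] F [ 1.  -1.9  3.2] g 0.34 yang -75.62 j [-0.27  0.71  1.34 -0.    1.09  1.05]
```

View pics/s10c.png

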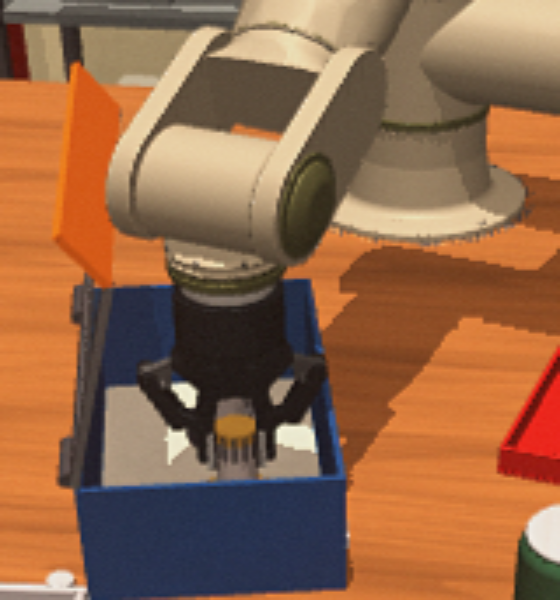

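apply_moves --pt "0 0 -1 0" --pt "0 0 -2 0" --pt "0 0 -2.5 0" --pt "0 0 -2.5 0" --pt "0 0 -2.5 0" --pt "0 0 -2.5 0" --pt "0 0 0 0"

```text
time_s: 11.2
eef_pos: [628.8, -54.7, 267.5]
ee_rot: [0.0, 0.992, 0.125, 0.002]
force: [-0.3, 1.6, -3.9]
grip_width: 0.334
```

```bash
python3 -c "
from h import *
st()
for n in('top','scene'):
  c=capture(n);cv2.imwrite(f'pics/{n}11.png',c['img'][:,:,::-1])
a=cv2.imread('pics/scene11.png');cv2.imwrite('pics/s11c.png',cv2.resize(a[60:300,220:460],None,fx=2.5,fy=2.5))
"
```

```text
t 11.2 tcp [628.8 -54.7 267.5] box [-17.5  62.  267.5] F [-0.3  1.6 -3.9] g 0.334 yang -75.62 j [-0.27  0.57  1.2   0.    1.36  1.05]
```

View pics/s11c.png

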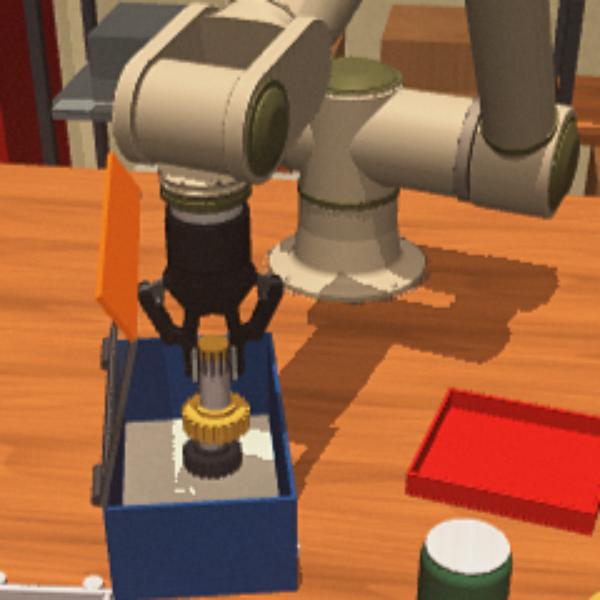

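apply_moves --pt "0 -2 -1 0" --pt "-0.5 -4 -0.5 0" --pt "-1 -4.5 0 0" --pt "-1 -4.5 0 0" --pt "-1.5 -4.5 0 0" --pt "-1.5 -4.5 0 0" --pt "-1.5 -4 0 0" --pt "-1.5 -3 0 0"

```text
time_s: 12.1
eef_pos: [466.8, 226.6, 279.2]
ee_rot: [-0.0, 0.992, 0.126, -0.001]
force: [0.5, 0.2, -4.4]
grip_width: 0.336
```

apply_moves --pt "0 -1.8 0 0" --pt "0 0 0 0" --pt "0 0 0 0"

```text
time_s: 12.4
eef_pos: [464.2, 242.0, 279.4]
ee_rot: [0.0, 0.992, 0.126, -0.001]
force: [-0.3, -0.4, -4.9]
grip_width: 0.337
```

```bash
python3 -c "
from h import *
to([466,242,230],False)
for n in('top','scene'):
  c=capture(n);cv2.imwrite(f'pics/{n}12.png',c['img'][:,:,::-1])
a=cv2.imread('pics/scene12.png');cv2.imwrite('pics/s12c.png',cv2.resize(a[60:330,220:500],None,fx=2.2,fy=2.2))
"
```

```text
t 12.4 tcp [464.2 242.  279.4] box [-345.7  -24.2  279.4] F [-0.3 -0.4 -4.9] g 0.337 yang -75.57 j [ 0.26  0.33  1.54 -0.    1.27  1.58]
tool delta cm [0.19 0.04 4.94]
```

View pics/s12c.png

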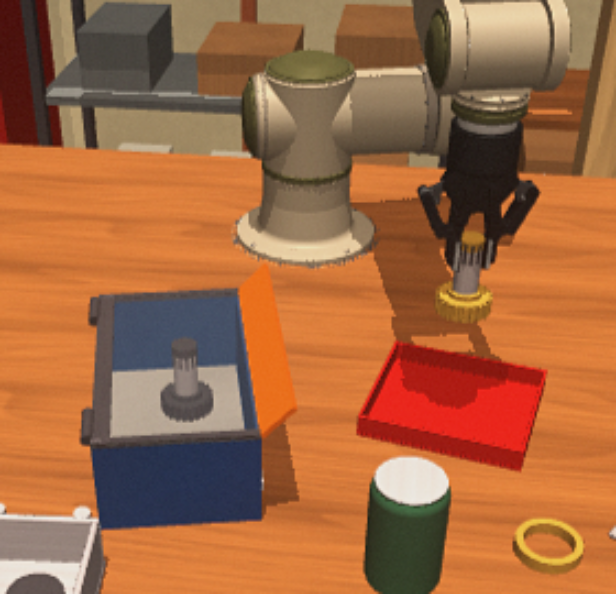

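View pics/top12.png

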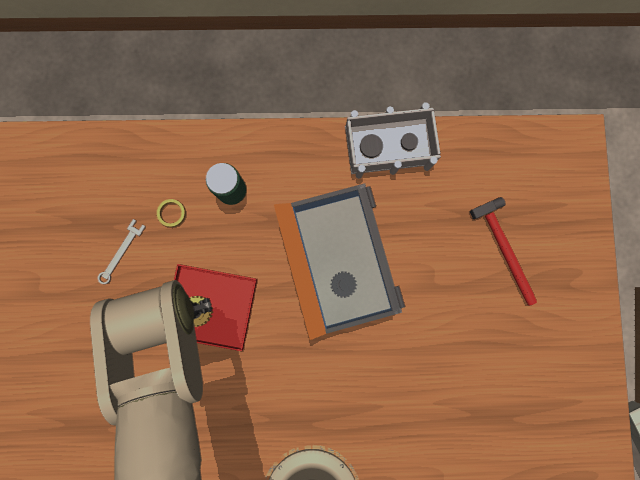

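apply_moves --pt "0 0 2 0" --pt "0.1 0 3 0" --pt "0.1 0 3 0" --pt "0 0 2.5 0" --pt "0 0 2 0" --pt "0 0 1 0" --pt "0 0 0 0"

```text
time_s: 13.2
eef_pos: [466.5, 241.7, 144.0]
ee_rot: [0.0, 0.992, 0.125, -0.001]
force: [-0.1, -0.7, -5.1]
grip_width: 0.335
```

```bash
python3 -c "
from h import *
to([466,242,134],False)
for n in('top','scene'):
  c=capture(n);cv2.imwrite(f'pics/{n}13.png',c['img'][:,:,::-1])
a=cv2.imread('pics/scene13.png');cv2.imwrite('pics/s13c.png',cv2.resize(a[120:300,340:500],None,fx=3.3,fy=3.3))
st()
"
```

```text
t 13.2 tcp [466.5 241.7 144. ] box [-344.8  -22.   144. ] F [-0.1 -0.7 -5.1] g 0.335 yang -75.67 j [ 0.25  0.5   1.68 -0.    0.96  1.58]
tool delta cm [-0.04 -0.04  1.  ]
t 13.3 tcp [467.2 242.1 145.8] box [-345.1  -21.3  145.8] F [ 0.4  0.8 -4.7] g 0.334 yang -75.65 j [ 0.26  0.5   1.68 -0.    0.96  1.58]
```

View pics/s13c.png

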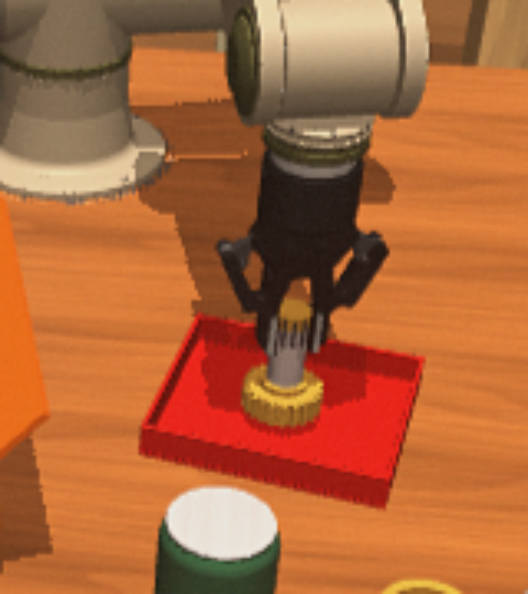

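apply_moves --pt "0 0 0.5 0" --pt "0 0 0.3 0" --pt "0 0 0 0" --pt "0 0 0 0"

```text
time_s: 13.7
eef_pos: [466.6, 242.3, 137.1]
ee_rot: [-0.0, 0.992, 0.125, 0.0]
force: [-0.2, 0.4, -5.4]
grip_width: 0.338
```

apply_moves --pt "0 0 0.2 0" --pt "0 0 0 0" --pt "0 0 0 0"

```text
time_s: 14.0
eef_pos: [466.6, 242.3, 135.0]
ee_rot: [0.0, 0.992, 0.125, -0.0]
force: [0.4, 0.1, -4.8]
grip_width: 0.331
```

```bash
python3 -c "
from h import *
for i in range(3):
  s,R=st();c=capture('scene')
p=s['eef_pos'];u=np.array
im=cv2.resize(c['img'][120:300,340:500,::-1],None,fx=3.3,fy=3.3,interpolation=cv2.INTER_CUBIC).copy()
from math import *
for r,z in((32,4),(32,26),(15,99),(15,75)):
  pts=[ (proj(c,[p[0]+r*cos(t),p[1]+r*sin(t),z])-[340,120])*3.3 for t in np.linspace(0,6.28,40)]
  cv2.polylines(im,[np.array(pts,int)],True,(255,255,0),1)
cv2.imwrite('pics/s14c.png',im)
"
```

```text
t 14.0 tcp [466.6 242.3 135. ] box [-345.3  -21.8  135. ] F [ 0.4  0.1 -4.8] g 0.331 yang -75.62 j [ 0.26  0.51  1.69 -0.    0.94  1.58]
t 14.05 tcp [466.6 242.3 135. ] box [-345.3  -21.8  135. ] F [ 0.3 -0.6 -5.3] g 0.335 yang -75.62 j [0.26 0.51 1.69 0.   0.94 1.58]
t 14.1 tcp [466.6 242.3 135. ] box [-345.3  -21.7  135. ] F [-0.3 -0.2 -4.8] g 0.331 yang -75.62 j [ 0.26  0.51  1.69 -0.    0.94  1.58]
```

View pics/s14c.png

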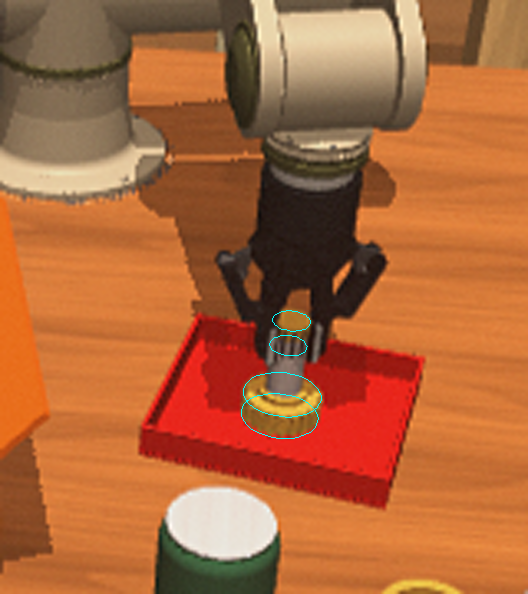

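apply_moves --pt "0 0 0.1 0" --pt "0 0 0 0" --pt "0 0 0 0"

```text
time_s: 14.45
eef_pos: [466.8, 242.3, 134.5]
ee_rot: [-0.0, 0.992, 0.125, 0.0]
force: [-0.9, -0.9, 3.7]
grip_width: 0.338
```

apply_moves --pt "0 0 0.1 0" --pt "0 0 0 0" --pt "0 0 0 0"

```text
time_s: 14.75
eef_pos: [466.9, 242.3, 134.5]
ee_rot: [0.0, 0.992, 0.125, 0.001]
force: [-5.2, -3.2, 14.6]
grip_width: 0.335
```

Seated on the floor. Release slowly to a modest opening, then rise.

apply_moves --pt "0 0 -0.1 0" --pt "0 0 0 0"

```text
time_s: 14.95
eef_pos: [466.8, 242.3, 134.5]
ee_rot: [-0.0, 0.992, 0.125, 0.0]
force: [-0.8, -2.2, 7.0]
grip_width: 0.336
```

apply_moves --pt "0 0 0 0" --pt "0 0 0 0" --pt "0 0 0 0" --pt "0 0 0 0" --pt "0 0 0 0" --pt "0 0 0 0" --grip 6.5

```text
time_s: 15.55
eef_pos: [466.6, 242.3, 134.0]
ee_rot: [-0.0, 0.992, 0.125, 0.0]
force: [0.1, -0.1, 0.5]
grip_width: 0.762
```

```bash
python3 -c "
from h import *
st()
c=capture('scene');cv2.imwrite('pics/s15c.png',cv2.resize(c['img'][120:300,340:500,::-1],None,fx=3.3,fy=3.3))
"
```

```text
t 15.55 tcp [466.6 242.3 134. ] box [-345.3  -21.8  134. ] F [ 0.1 -0.1  0.5] g 0.762 yang -75.62 j [0.26 0.51 1.69 0.   0.94 1.58]
```

View pics/s15c.png

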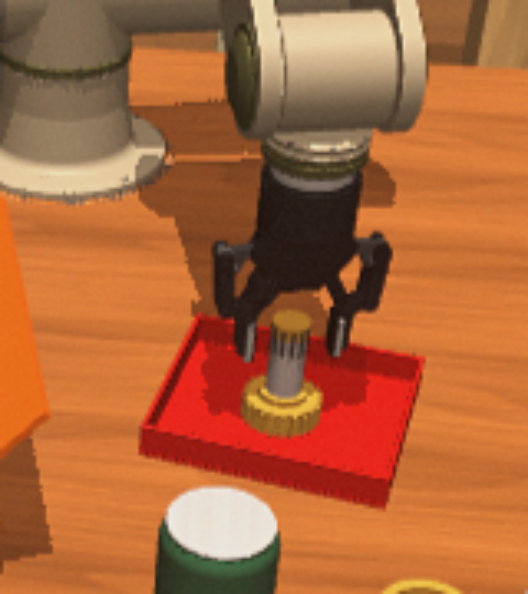

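The shaft stands alone, with the fingers clear on both sides. Raise the arm.

apply_moves --pt "0 0 -1.5 0" --pt "0 0 -3 0" --pt "0 0 -3 0" --pt "0 0 -3 0" --pt "0 0 -3 0" --pt "0 0 -3 0" --pt "0 0 0 0"

```text
time_s: 16.3
eef_pos: [467.5, 242.5, 302.9]
ee_rot: [-0.0, 0.992, 0.125, 0.004]
force: [-1.1, 0.2, -0.2]
grip_width: 0.761
```

apply_moves --pt "-3 -3 -1 0" --pt "-3 -3 -1 0" --pt "-3 -3 -1 0" --pt "-3 -3 0 0" --pt "-3 -3 0 0" --pt "0 0 0 0"

```text
time_s: 16.9
eef_pos: [280.6, 351.8, 328.6]
ee_rot: [-0.0, 0.992, 0.127, -0.001]
force: [0.4, -0.3, -1.0]
grip_width: 0.76
```

```bash
python3 -c "
from h import *
st()
for n in('top','scene'):
  c=capture(n);cv2.imwrite(f'pics/{n}16.png',c['img'][:,:,::-1])
  for t in('brass_shaft_mid','dark_shaft_mid','lip','tray'): print(n,t,[(np.round(np.array(r['location'])*[640,480],1),round(r['score'],2)) for r in nets.boxes_of(n,t)])
"
```

```text
t 16.9 tcp [280.6 351.8 328.6] box [-497.5 -175.   328.6] F [ 0.4 -0.3 -1. ] g 0.76 yang -75.35 j [0.64 0.13 1.67 0.   1.35 1.95]
top brass_shaft_mid [(array([211.4, 306.3]), 0.71), (array([223.1, 181.3]), 0.24)]
top dark_shaft_mid [(array([334.3, 264.3]), 0.35)]
top lip [(array([331.8, 260.7]), 0.9)]
top tray [(array([204.4, 316.9]), 0.61), (array([334.3, 262.1]), 0.38)]
scene brass_shaft_mid [(array([425.3, 236.1]), 0.91)]
scene dark_shaft_mid []
scene lip [(array([305.1, 224.8]), 0.67)]
scene tray [(array([148.9, 262.8]), 0.67), (array([426.3, 256.1]), 0.65)]
```

View pics/top16.png

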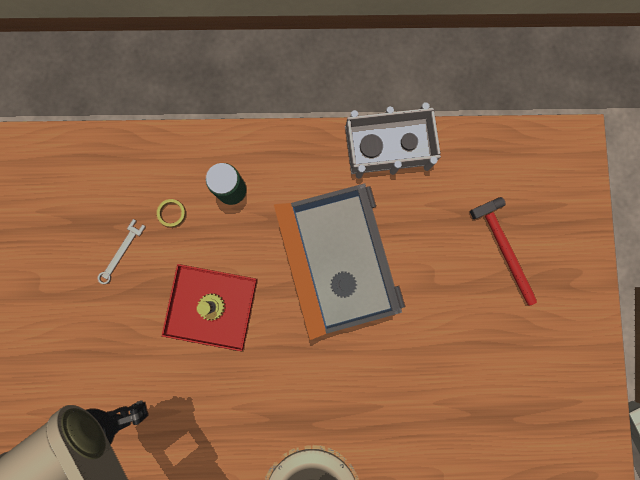

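View pics/scene16.png

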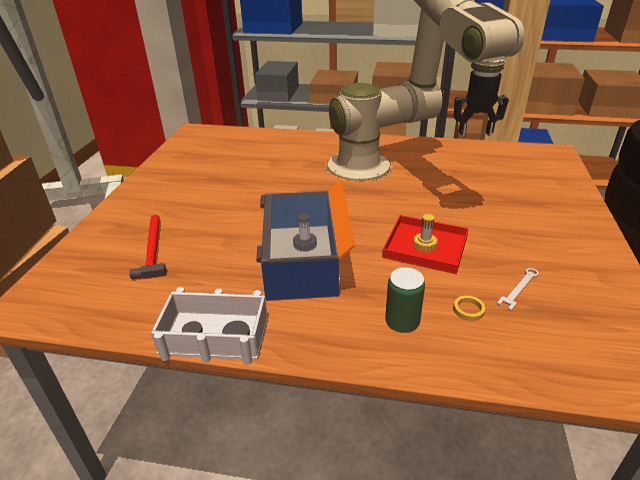

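The brass shaft stands at the tray centre (top view pixel 211, 307). The lid is shut, the dark shaft is still at (343, 284), and the bystanders are unmoved.

```bash
python3 -c "
from h import *
st(); print(ctrl.finish_job())"
```

```text
t 17.4 tcp [284.5 350.  328.9] box [-494.7 -171.6  328.9] F [-0.1 -1.  -0.6] g 0.758 yang -75.67 j [ 0.63  0.13  1.66 -0.    1.35  1.95]
the job is handed in; nothing more can be done
None
```

The brass-gear shaft is standing upright near the centre of the red tray, and I handed the job in at about 17.4 s of the 61 s allowed. `ctrl.finish_job()` gives no verdict, so what follows rests on my own checks.

I hooked an outer knuckle of the open gripper under the orange lip, swung the lid up, and kept it open with the hand and wrist. I gripped the shaft with 60 N, lifted it straight out and carried it away, and the lid closed by itself. I then lowered the shaft until the wrist force showed it resting on the tray floor, released it there and moved the arm clear.

**Last pictures, both cameras:**
- **Brass shaft:** it stands at the tray centre, seen at about pixel (211, 307) in the top view. While it was still gripped 1 mm above the floor, it lined up with the outline of a vertical shaft drawn at the hand's position.
- **Lid and dark shaft:** the lid is shut, and the dark shaft is still at (343, 284) in the top view, where it began.
- **Bystanders and contact:** the hammer, wrench, ring and can look unmoved. The arm touches nothing, and the force readings are about zero.

**Disagreements:**
- The two cameras differed by about 5 mm in position, so I averaged them.
- The networks gave some poor results: in the last top view they put the dark shaft at (334, 264) with a score of 0.35, and in the last scene view they missed it. I relied on the pictures for that one.

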